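# Nest the pot lids on the board

### The job

Put the four round pot lids away as one nested stack in the middle of the plywood board, all upside down as they lie now: first the copper lid on the board, then the brass lid in the copper one, the steel lid in the brass one and last the blue lid in the steel one, each centred and level with its knob standing on the floor of the hollow below it. Leave the flux tin, the mug, the matchbox and the charcoal block where they are.

Things in the scene. Friction and masses are not known exactly. Their poses are not given: they have to be found in the camera images.
- copper_lid: reddish copper round domed lid (largest), loose, upside down on its knob. Outer diameter 70, height 44 mm; upright skirt from z = 32 to 44 mm (rim), wall 2.5 mm: grip across it from above. Knob disc 32 mm across. Flat floor of the hollow 48 mm across, at z = 23 mm, so a lid nested in this one has its origin 23 mm higher. Origin: centre of the knob's flat face, lowest point; z up
- brass_lid: yellow brass round domed lid (2nd largest), loose, upside down on its knob. Outer diameter 64, height 44 mm; upright skirt from z = 32 to 44 mm (rim), wall 2.5 mm: grip across it from above. Knob disc 28 mm across. Flat floor of the hollow 42 mm across, at z = 23 mm, so a lid nested in this one has its origin 23 mm higher. Origin: centre of the knob's flat face, lowest point; z up
- steel_lid: grey bare steel round domed lid (2nd smallest), loose, upside down on its knob. Outer diameter 58, height 44 mm; upright skirt from z = 32 to 44 mm (rim), wall 2.5 mm: grip across it from above. Knob disc 24 mm across. Flat floor of the hollow 36 mm across, at z = 23 mm, so a lid nested in this one has its origin 23 mm higher. Origin: centre of the knob's flat face, lowest point; z up
- blue_lid: blue enamelled round domed lid (smallest), loose, upside down on its knob. Outer diameter 52, height 44 mm; upright skirt from z = 32 to 44 mm (rim), wall 2.5 mm: grip across it from above. Knob disc 20 mm across. Flat floor of the hollow 30 mm across, at z = 23 mm, so a lid nested in this one has its origin 23 mm higher. Origin: centre of the knob's flat face, lowest point; z up
- board: bare plywood board, 110 x 156 x 8 mm (x, y, z), lying flat, fixed to the bench; origin: centre of its underside, its upper face at z = 8 mm. (Far to its left, near x 0.56, y 0.48 m, stands a tall fixed bench lamp: keep the arm clear of it.)
- flux_tin: round grey-white flux tin with closed lid, 57 mm across, 30 mm high, loose; to be left alone; origin: centre of the underside
- mug: beige mug with coffee in it, 82 mm wide, 116 mm over the handle, 96 mm high, loose; to be left alone; origin: centre of the underside
- matchbox: yellow matchbox, 46 x 59 x 15 mm, loose; to be left alone; origin: centre of the underside
- charcoal: black charcoal soldering block, 59 x 90 x 16 mm, loose; to be left alone; origin: centre of the underside

How it is judged:
By the outcome, as a careful person would: the job done as asked, in the order asked, and still so for the second after the job is handed in, with the robot touching nothing.
It also fails if it takes over 109 s, if anything falls off the work surface, if the arm or the gripper's body presses on something with over 40 N, if the wrist force passes 120 N, or if a joint passes its speed limit or range.

### The arm

A 7-joint arm with a two-finger parallel gripper is mounted at the origin on a cart in front of the work surface, level with it; the furniture and walls round the work are solid. World frame = base frame: x ahead of the robot, y to its left, z up, the work surface at z = 0. Lengths are in m, angles in rad, forces in N, time in s.
With the tool pointing down it reaches from about 0.425 to 0.95 m from the base axis. Payload 4.7 kg.
Tool frame: the origin (TCP) lies on the centre line of the jaws, within the pads' length; the fingertips stand robot.nose_length ahead of it and the grasp point (between the pads) lies 8 mm behind it (robot.nose_length is the distance from the TCP to the fingertips, in m); z points along the fingers, y is the line along which they close (so a half turn about z gives the same grasp; the last joint's range is limited). The gripper opens to 85 mm and grips with 20 to 120 N. Pads are 22 mm wide; open, the fingers measure 114 mm over their backs; the gripper's body (76 mm by 85 mm) begins 54 mm behind the grasp point. The pads swing forward as they close: fully open they stand 13 mm farther back than shut.
Start: joints at [-1.357, 0.469, -0.049, 1.532, 0.024, 1.141, -0.082], TCP at [0.162, 0.655, 0.242] pointing down, gripper open.
Joint ranges: [-2.59, 2.59], [-0.33, 1.99], [-1.39, 1.29], [0.1, 2.45], [-1.04, 4.18], [0.21, 1.99], [-2.66, 2.66]. Speed limits (rad/s): [2.57, 2.57, 3.14, 3.14, 3.14, 3.14, 3.14].

### API

Orientations are given as [roll, pitch, yaw] about the fixed x, y, z axes, in that order (R = Rz(yaw) Ry(pitch) Rx(roll)).
In Python, from plant import robot gives the robot as it stands. Calls block until the motion is done:
- robot.goto(position, orientation): joint-space move of the TCP to a pose.
- robot.move_straight(position, vel=0.15, attitude=None, contact_N=None): straight line of the TCP; attitude=None keeps the orientation; vel is the mean speed in m/s. With contact_N (N) it stops when the force on the tool has changed by that much, and returns True; else False.
- robot.move_joints(angles): joint-space move.
- robot.grip(opening, strength=None): opening from 0.0 (shut) to 1.0 (fully open); strength is the grip in N (None keeps the last); returns when the fingers have stopped.
- robot.sleep(seconds).
- robot.inverse_kinematics(position, orientation): joint angles nearest the present ones, or None.
- robot.sense(): the state.
- robot.grab_frame(name): name is "scene" or "top"; returns a dict with "image" (400x640x3 uint8, red, green, blue), "range_z" (400x640 float32, m along the optical axis (not along the pixel's ray), 0 where there is no reading), "fx", "fy", "cx", "cy" (pixels), "R" (3x3) and "t" (3): a world point X has camera coordinates R X + t. Camera axes: x right, y down, z forward; pixel columns grow to the right and rows downward; lengths in m; the calibration is good to about 2 mm. A picture is of the moment at which its call begins.
A pose or a line that the arm cannot do raises robot.IKError and nothing moves.
- robot.close_job(): hands the job in; it is judged then, once.
The state is a dict: "t": time; "joint_pos": joint angles; "joint_velocities": joint speeds; "effort": joint torques, N m; "tcp_pos": TCP position; "tcp_rot": TCP orientation; "wrist_force": force on the tool from outside, world axes, zero at the start; "torque": the same for the moment, N m; "opening": opening from 0.0 (shut) to 1.0 (fully open); "gripper_force": force on a finger pad.
Only numpy, scipy, OpenCV 4.12 (cv2) and the standard library are available. Lean on these libraries where they do the work, as an engineer would, in place of code of your own. Each camera call takes 0.05 s, during which the arm holds its last target. There are 200 camera calls.

## Working session

There is one attempt and no reset: what is moved stays moved. The work goes in short steps, each a Python script; the robot and the scene stay as the last script left them, time stands still between calls to the robot, and variables do not carry over. Pictures are saved under pics/ and viewed, at most 14 in all, crops included, and the job is handed in when it is done.

```bash
ls; mkdir -p pics
python3 - <<'E'
from plant import robot
import cv2, numpy as np
for n in("scene","top"):
    f=robot.grab_frame(n); cv2.imwrite(f"pics/{n}0.png",f["image"][:,:,::-1])
    np.savez(f"{n}0.npz",**f)
    print(n,f["fx"],f["fy"],f["cx"],f["cy"],np.round(-f["R"].T@f["t"],3),np.round(f["R"],3).tolist(),(f["range_z"]>0).mean())
s=robot.sense();print(s,robot.nose_length)
E
```

```text
pics
scene 436.8512544196952 436.8512544196952 327.4294368105585 201.92768332802913 [ 0.068 -0.667  0.639] [[0.807, -0.59, -0.014], [-0.398, -0.527, -0.751], [0.436, 0.612, -0.66]] 0.995953125
top 363.12927592054024 363.12927592054024 315.61725329645253 197.68074119678505 [ 0.411 -0.137  0.904] [[-0.006, -1.0, -0.002], [-0.999, 0.006, -0.054], [0.054, 0.002, -0.999]] 0.99577734375
{'t': 0.1, 'joint_pos': array([-1.35688876,  0.46936834, -0.04858097,  1.53352817,  0.02411089,
        1.14100089, -0.08226376]), 'joint_velocities': array([-0.00082434, -0.00334524, -0.00146123, -0.00405608, -0.00046636,
        0.00071812, -0.00088395]), 'effort': array([ 1.20673365e-03, -5.11520290e+01, -4.66309895e-02, -2.38390446e+01,
        1.08460282e-02,  4.34301459e-03,  3.02699527e-05]), 'tcp_pos': array([0.16216909, 0.65473242, 0.24138081]), 'tcp_rot': array([-3.13987539e+00,  7.43096867e-05,  2.89884146e+00]), 'wrist_force': array([-0.37812473, -0.04774202, -0.36762303]), 'torque': array([ 0.01994746, -0.00755478,  0.00307318]), 'gripper_force': 0.0, 'opening': 0.9995045950311999} 0.011
```

View pics/scene0.png

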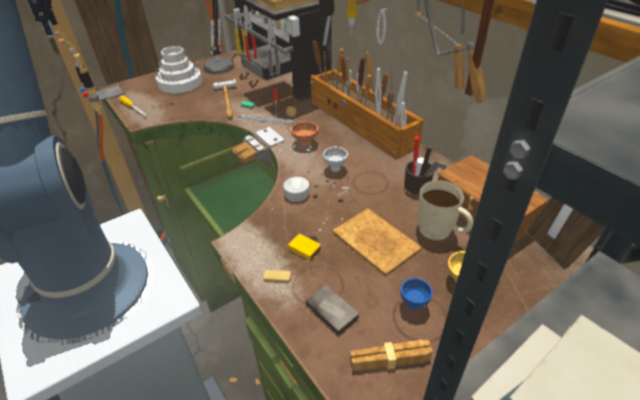

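View pics/top0.png

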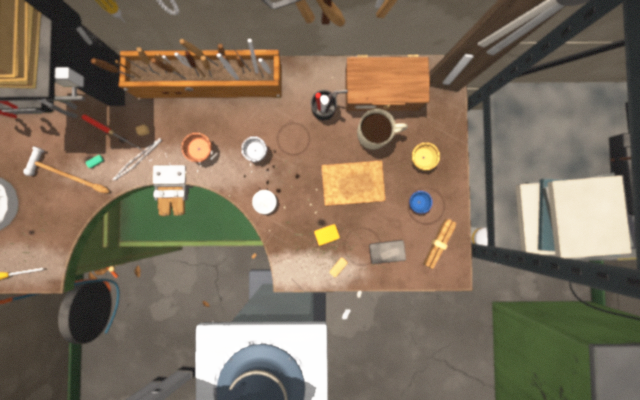

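The scene view shows copper (304,133), steel (335,158), flux tin (296,188), board (377,240), blue (415,293), charcoal (332,308) and brass (458,265), which is half hidden by the post. The top view shows copper (198,148), steel (254,150), brass (425,157), blue (420,202), board (353,183), mug (377,130) and tin (264,202).

```bash
cat > vis.py <<'E'
import numpy as np, cv2
from scipy.optimize import least_squares
DIA=dict(copper=.070,brass=.064,steel=.058,blue=.052)
def world(f):
    v,u=np.mgrid[0:400,0:640]; z=f["range_z"]
    c=np.stack([(u-f["cx"])/f["fx"]*z,(v-f["cy"])/f["fy"]*z,z],-1)
    return (c-f["t"])@f["R"]
def ray(f,u,v,h):
    d=np.array([(u-f["cx"])/f["fx"],(v-f["cy"])/f["fy"],1.])@f["R"]; o=-f["R"].T@f["t"]
    return o+d*(h-o[2])/d[2]
def pix(f,X):
    c=f["R"]@np.asarray(X)+f["t"]; return np.array([f["fx"]*c[0]/c[2]+f["cx"],f["fy"]*c[1]/c[2]+f["cy"]])
def tri(fa,a,fb,b):
    "closest point of two rays and their gap"
    oa,ob=[-f["R"].T@f["t"] for f in(fa,fb)]
    da,db=ray(fa,*a,0)-oa,ray(fb,*b,0)-ob
    s=np.linalg.lstsq(np.c_[da,-db],ob-oa,rcond=None)[0]
    p,q=oa+s[0]*da,ob+s[1]*db
    return (p+q)/2,np.linalg.norm(p-q)
def mask(f,name):
    h=cv2.cvtColor(np.ascontiguousarray(f["image"]),cv2.COLOR_RGB2HSV)
    lo,hi=dict(blue=((100,120,50),(125,255,255)),brass=((20,130,90),(32,255,255)),copper=((3,130,110),(14,255,255)),
       steel=((0,0,100),(179,70,255)),board=((10,90,130),(25,230,255)))[name]
    return cv2.inRange(h,lo,hi)
def blob(f,name,near,r=45):
    "mask component(s) close to a pixel"
    m=mask(f,name); w=np.zeros_like(m); cv2.circle(w,tuple(int(x) for x in near),r,255,-1); m&=w
    n,l,st,ce=cv2.connectedComponentsWithStats(m)
    k=1+np.argmax(st[1:,4]); return (l==k),ce[k]
def circle(P,r):
    "centre of a circle of known radius through the points"
    return least_squares(lambda c:np.hypot(*(P-c).T)-r,P.mean(0),loss="soft_l1",f_scale=.002).x
E
python3 - <<'E'
from vis import *
F={n:dict(np.load(f"{n}0.npz")) for n in("scene","top")}
near=dict(top=dict(copper=(198,148),steel=(254,150),brass=(425,157),blue=(420,202)),scene=dict(copper=(304,133),steel=(335,158),brass=(456,265),blue=(415,293)))
C={}
for n in F:
    f=F[n]; W=world(f)
    bench=W[...,2][(abs(W[...,0]-.6)<.25)&(abs(W[...,1])<.3)]; print(n,"bench",np.percentile(bench,[20,40,50]))
    for k,p in near[n].items():
        m,ce=blob(f,k,p,22); P=W[m]; z=P[:,2]
        # all points near rim height regardless of colour
        u=(np.hypot(*(W[...,:2]-np.median(P[:,:2],0)).transpose(2,0,1))<.045)
        Q=W[u]; ri=Q[(Q[:,2]>.034)&(Q[:,2]<.055)][:,:2]
        cs=cv2.findContours(m.astype(np.uint8),cv2.RETR_EXTERNAL,cv2.CHAIN_APPROX_NONE)[0]
        (ex,ey),ax,an=cv2.fitEllipse(max(cs,key=len)); C[n,k]=(ex,ey)
        print(n,k,m.sum(),"ell",np.round((ex,ey),1),np.round(ax,1),"z pct",np.round(np.percentile(z,[5,50,95,99]),3),"rim n",len(ri),"c",np.round(circle(ri,DIA[k]/2-.00125),4), "ext",np.round(np.percentile(ri,[1,99],axis=0).ravel(),3),"ray44",np.round(ray(f,ex,ey,.044),4)[:2])
for k in DIA: print(k,tri(F["top"],C["top",k],F["scene",][0] if 0 else F["scene"],C["scene",k]))
for n,p,r in(("top",(353,183),45),("scene",(377,240),60)):
    f=F[n];m,ce=blob(f,"board",p,r);P=world(f)[m]
    R=cv2.minAreaRect(np.array([ray(f,u,v,.008)[:2] for v,u in np.argwhere(m)],np.float32))
    print(n,"board",m.sum(),np.median(P[:,2]),"rect",R, np.median(P,0))
E
```

```text
scene bench [0.00121437 0.01157552 0.05910124]
scene copper 454 ell [304.5 131.4] [22.5 25.5] z pct [0.009 0.033 0.046 0.047] rim n 231 c [0.5807 0.1503] ext [0.547 0.115 0.614 0.185] ray44 [0.5733 0.1374]
scene steel 485 ell [334.9 157.1] [24.3 25.2] z pct [0.001 0.033 0.046 0.048] rim n 231 c [0.576  0.0121] ext [ 0.548 -0.016  0.604  0.041] ray44 [0.5676 0.0017]
scene brass 329 ell [455.5 263.2] [13.9 31.3] z pct [0.023 0.035 0.332 0.359] rim n 154 c [ 0.5562 -0.3992] ext [ 0.525 -0.404  0.577 -0.367] ray44 [ 0.5444 -0.3847]
scene blue 679 ell [415.9 292.6] [28.2 29.7] z pct [0.023 0.032 0.046 0.047] rim n 355 c [ 0.4468 -0.3853] ext [ 0.421 -0.411  0.473 -0.36 ] ray44 [ 0.4431 -0.3885]
top bench [-0.00114206  0.00101803  0.00650965]
top copper 406 ell [196.3 146.5] [28.  29.6] z pct [0.021 0.031 0.045 0.047] rim n 119 c [0.58   0.1502] ext [0.549 0.119 0.614 0.186] ray44 [0.581  0.1494]
top steel 580 ell [253.6 149.4] [25.6 27.6] z pct [-0.002  0.024  0.045  0.904] rim n 118 c [0.5755 0.0126] ext [ 0.548 -0.015  0.603  0.04 ] ray44 [0.5733 0.0124]
top brass 263 ell [425.1 157.2] 
[... 325 characters left out ...]
5333117, 0.03219576]), np.float64(1.550881331499336e-05))
brass (array([ 0.54583959, -0.39042262,  0.04996961]), np.float64(0.012710926594840577))
steel (array([0.57583724, 0.01386994, 0.03349287]), np.float64(0.0012844241215659007))
blue (array([ 0.44612033, -0.3851517 ,  0.03785221]), np.float64(0.0018930971049736652))
top board 6032 0.0009776808717477166 rect ((0.49038445949554443, -0.22488242387771606), (0.22190825641155243, 0.21185502409934998), 59.943458557128906) [ 0.48987851 -0.22329771  0.00097768]
scene board 9419 0.001629379148027693 rect ((0.499794065952301, -0.20735642313957214), (0.33540093898773193, 0.21161428093910217), 51.84120559692383) [ 0.48988183 -0.22087591  0.00162938]
```

Run:
```python
from vis import *
F={n:dict(np.load(f"{n}0.npz")) for n in("scene","top")}
W={n:world(F[n]) for n in F}
for (u,v) in((85,310),(150,390),(69,75),(92,80),(485,165),(490,240),(377,130),(200,70),(75,140)): print("top",u,v,np.round(W["top"][v,u],3))
for (u,v) in((470,250),(440,370),(300,50),(315,30),(100,230)): print("scene",u,v,np.round(W["scene"][v,u],3))
# obstacle heights on a 10 cm grid, max over both clouds (99 pct)
A=np.concatenate([w.reshape(-1,3) for w in W.values()])
print("rows x .2...8, cols y .6..-.6")
for x in np.arange(.1,.9,.1):
    print("%.1f"%x,[ (lambda q:round(float(np.percentile(q,98)),2) if len(q)>5 else None)(A[(abs(A[:,0]-x)<.05)&(abs(A[:,1]-y)<.05)][:,2]) for y in np.arange(.6,-.61,-.1)])
# board: bright-yellow threshold inside the neighbourhood
for n,p,r in(("top",(353,183),48),("scene",(377,240),52)):
    f=F[n]; h=cv2.cvtColor(f["image"],cv2.COLOR_RGB2HSV); print(n,h[p[1]-6:p[1]+7:6,p[0]].tolist(), "bench",h[(222,250)[n=="scene"],(353,377-90)[n=="scene"]])
    Z=W[n]; m=((h[...,2]>135)&(h[...,1]>100)).astype(np.uint8); w=np.zeros_like(m);cv2.circle(w,p,r,1,-1);m&=w
    m=cv2.morphologyEx(m,cv2.MORPH_OPEN,np.ones((3,3)))
    _,l,st,_=cv2.connectedComponentsWithStats(m);k=1+np.argmax(st[1:,4]);q=l==k
    q=cv2.morphologyEx(q.astype(np.uint8),cv2.MORPH_CLOSE,np.ones((5,5)))>0
    pts=np.array([ray(f,u,v,.008)[:2] for v,u in np.argwhere(q)],np.float32)
    print("rect",cv2.minAreaRect(pts),"mean",pts.mean(0),"area mm2",len(pts),"z",np.percentile(Z[q][:,2],[10,50,90]), "corners px",cv2.boxPoints(cv2.minAreaRect(np.argwhere(q)[:,::-1].astype(np.float32))).round(1).tolist())
```

```text
top 85 310 [ 0.01   0.881 -0.711]
top 150 390 [-0.302  0.559 -0.644]
top 69 75 [0.675 0.317 0.249]
top 92 80 [0.709 0.345 0.136]
top 485 165 [ 0.53  -0.532  0.058]
top 490 240 [ 0.356 -0.532  0.071]
top 377 130 [ 0.611 -0.278  0.074]
top 200 70 [0.747 0.126 0.095]
top 75 140 [ 0.609  0.471 -0.002]
scene 470 250 [ 0.309 -0.534  0.364]
scene 440 370 [ 0.309 -0.54   0.17 ]
scene 300 50 [0.703 0.343 0.155]
scene 315 30 [0.759 0.348 0.197]
scene 100 230 [ 0.06  -0.021  0.127]
rows x .2...8, cols y .6..-.6
0.1 [0.33, -0.89, -0.89, -0.89, 0.0, 0.46, 0.42, 0.07, 0.0, None, None, None, None]
0.2 [0.32, 0.0, -0.89, -0.89, -0.8, -0.8, 0.0, 0.0, 0.0, 0.0, 0.0, 0.0, None]
0.3 [0.01, 0.0, -0.25, -0.25, -0.25, -0.25, 0.0, 0.0, 0.01, 0.02, 0.03, 0.56, 0.56]
0.4 [0.1, 0.0, 0.0, -0.01, -0.01, 0.0, 0.03, 0.9, 0.02, 0.01, 0.04, 0.49, 0.49]
0.5 [0.09, 0.02, 0.02, 0.01, 0.01, 0.0, 0.03, 0.0, 0.01, 0.01, 0.05, 0.49, 0.2]
0.6 [0.13, 0.26, 0.29, 0.27, 0.04, 0.04, 0.05, 0.0, 0.09, 0.09, 0.04, 0.47, 0.1]
0.7 [0.2, 0.17, 0.34, 0.27, 0.17, 0.19, 0.1, 0.12, 0.11, 0.09, 0.14, 0.46, 0.22]
0.8 [0.16, 0.16, 0.34, 0.3
[... 223 characters left out ...]
0.910823822021484) mean [ 0.4893298  -0.22475915] area mm2 6695 z [-0.00222161  0.0006796   0.00836707] corners px [[288.1000061035156, 202.39999389648438], [331.0, 123.0], [415.20001220703125, 168.60000610351562], [372.3999938964844, 247.89999389648438]]
scene [[17, 148, 216], [16, 151, 204], [17, 151, 215]] bench [ 14 111 131]
rect ((0.5306390523910522, -0.20007270574569702), (0.2184402048587799, 0.20015162229537964), 20.00110626220703) mean [ 0.5201885  -0.20230402] area mm2 5322 z [6.56465363e-05 7.12955757e-03 9.95063837e-03] corners px [[319.0, 240.60000610351562], [352.79998779296875, 170.6999969482422], [437.6000061035156, 211.60000610351562], [403.79998779296875, 281.6000061035156]]
```

Run:
```python
from vis import *
F={n:dict(np.load(f"{n}0.npz")) for n in("scene","top")}
for n,p,r in(("top",(353,183),48),("scene",(377,240),56)):
    f=F[n]; h=cv2.cvtColor(f["image"],cv2.COLOR_RGB2HSV); W=world(f)
    m=((h[...,2]>178)&(h[...,1]>110)).astype(np.uint8); w=np.zeros_like(m);cv2.circle(w,p,r,1,-1);m&=w
    m=cv2.morphologyEx(m,cv2.MORPH_OPEN,np.ones((3,3)))
    _,l,st,_=cv2.connectedComponentsWithStats(m);k=1+np.argmax(st[1:,4]);q=l==k
    pts=np.array([ray(f,u,v,.008)[:2] for v,u in np.argwhere(q)],np.float32)
    z=W[q][:,2]; c=cv2.boxPoints(cv2.minAreaRect(np.argwhere(q)[:,::-1].astype(np.float32)))
    print(n,"rect",cv2.minAreaRect(pts),"mean",pts.mean(0),len(pts),"z",np.percentile(z,[10,50,90]),"bbox",st[k].tolist())
    P=W[(abs(W[...,0]-.49)<.1)&(abs(W[...,1]+.225)<.12)]; g=P[(P[:,2]>.005)&(P[:,2]<.012)]
    print("  depth rect",cv2.minAreaRect(g[:,:2].astype(np.float32)),g[:,:2].mean(0))
    vis=f["image"].copy(); vis[q]=vis[q]//2+np.array([0,127,0],np.uint8)
    cv2.imwrite(f"pics/b_{n}.png",cv2.resize(vis[p[1]-80:p[1]+80,p[0]-100:p[0]+100,::-1],None,fx=2,fy=2))
cv2.imwrite("pics/b.png",np.hstack([cv2.imread(f"pics/b_{n}.png") for n in F]))
```

```text
top rect ((0.4959021806716919, -0.2273937463760376), (0.10361415147781372, 0.15379996597766876), 4.069848537445068) mean [ 0.49594122 -0.22746341] 2573 z [0.00463965 0.00722419 0.00934204] bbox [321, 160, 65, 46, 2573]
  depth rect ((0.471125066280365, -0.22967249155044556), (0.15021461248397827, 0.15017582476139069), 4.285151481628418) [ 0.49587611 -0.22744789]
scene rect ((0.4968418776988983, -0.22773265838623047), (0.10201286524534225, 0.15099771320819855), 4.108674049377441) mean [ 0.49575192 -0.23153411] 2774 z [0.00752517 0.00895372 0.01039033] bbox [334, 209, 86, 63, 2774]
  depth rect ((0.4937024712562561, -0.24516810476779938), (0.1983589380979538, 0.18459844589233398), 3.4594316482543945) [ 0.49578531 -0.23387385]
```

View pics/b.png

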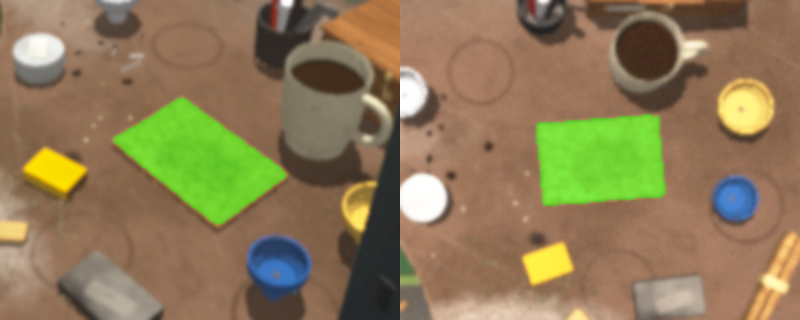

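The green masks cover the board cleanly in both views. Both give a centre of (0.496, -0.2275) with the face at z ≈ 8 mm. Lid centres agree between the two views to 1–2 mm. I'm moving now, starting with a fingertip touch on the board to calibrate tip height against opening.

Run:
```python
from plant import robot
import numpy as np
t0=robot.sense()["t"]
def s(tag):
    q=robot.sense(); print(tag,round(q["t"],2),np.round(q["tcp_pos"],4),"op",round(q["opening"],3),"F",np.round(q["wrist_force"],1),"nose",robot.nose_length,"j",np.round(q["joint_pos"],2))
robot.goto([0.13,0.47,0.33],[np.pi,0,2.9]); s("in")
robot.goto([0.496,-0.2275,0.20],[np.pi,0,0]); s("board")
robot.move_straight([0.496,-0.2275,0.05],vel=.2); 
print(robot.move_straight([0.496,-0.2275,-0.01],vel=.03,contact_N=4)); s("touch open")
robot.move_straight([0.496,-0.2275,0.05],vel=.15)
robot.grip(0.78,30); s("0.78")
print(robot.move_straight([0.496,-0.2275,-0.01],vel=.03,contact_N=4)); s("touch .78")
robot.move_straight([0.496,-0.2275,0.10],vel=.25); robot.grip(1.0); s("up")
```

```text
in 0.94 [0.1301 0.4707 0.3298] op 1.003 F [-2.1  0.5 -0.6] nose 0.011 j [-1.33  0.09 -0.06  1.84  0.01  1.21 -0.07]
board 3.75 [ 0.4966 -0.2263  0.2   ] op 1.0 F [ 0.4  1.  -0.7] nose 0.011 j [-0.17  0.34  0.65  1.92 -0.25  0.96 -0.96]
True
touch open 6.01 [ 0.4959 -0.2275  0.0059] op 0.998 F [-0.6  1.8  7.3] nose 0.011 j [ 0.    0.63  0.46  2.04 -0.5   0.58 -0.76]
0.78 6.79 [ 0.4956 -0.2274  0.0493] op 0.779 F [0.3 0.1 0.1] nose 0.011 j [-0.04  0.56  0.52  2.03 -0.44  0.67 -0.81]
True
touch .78 8.03 [ 0.4959 -0.2275  0.0123] op 0.781 F [-0.9  1.2  8. ] nose 0.011 j [-0.    0.62  0.47  2.04 -0.49  0.6  -0.77]
up 8.86 [ 0.4954 -0.2273  0.0991] op 1.002 F [-0.4  0.6 -0.3] nose 0.011 j [-0.09  0.49  0.58  2.   -0.38  0.77 -0.86]
```

```bash
cat > act.py <<'E'
from plant import robot
import numpy as np
DIA=dict(copper=.070,brass=.064,steel=.058,blue=.052)
nose=lambda d: np.interp(d/.085,[.5,.78,1.0],[.0085,.0043,-.002])   # tip ahead of TCP, measured on the board
def s(tag):
    q=robot.sense(); print(tag,round(q["t"],2),np.round(q["tcp_pos"],4),"op",round(q["opening"]*85,1),"gf",round(q["gripper_force"],1),"F",np.round(q["wrist_force"],1)); return q
def pick(k,xy,yaw=0.,base=0.,tip=.029):
    z=base+tip+nose(DIA[k])
    robot.goto([*xy,.20],[np.pi,0,yaw]); robot.move_straight([*xy,z+.02],vel=.2,attitude=[np.pi,0,yaw]); robot.move_straight([*xy,z],vel=.05)
    s("at"); robot.grip(0.45,40); s("gripped"); robot.move_straight([*xy,.20],vel=.15); return s("lifted")
def place(k,xy,base,yaw=0.,tip=.029):
    z=base+tip+nose(DIA[k])
    robot.goto([*xy,max(.20,z+.06)],[np.pi,0,yaw]); robot.move_straight([*xy,z+.012],vel=.15,attitude=[np.pi,0,yaw]); robot.sleep(.2)
    hit=robot.move_straight([*xy,z-.004],vel=.02,contact_N=4); q=s(f"down hit={hit} want z {z:.4f}")
    robot.grip(1.0); robot.sleep(.1); robot.move_straight([*xy,z+.10],vel=.15); s("clear")
E
python3 - <<'E'
from act import *
pick("copper",(.5803,.1503))
E
```

```text
at 11.78 [0.5802 0.1502 0.0318] op 85.0 gf 0.0 F [ 0.4  0.6 -0.2]
gripped 12.1 [0.581  0.1502 0.033 ] op 67.8 gf 45.7 F [-0.9 -0.6  6. ]
lifted 13.37 [0.5796 0.1503 0.199 ] op 67.8 gf 45.3 F [ 0.3 -0.1 -1.4]
```

Run:
```python
from act import *
place("copper",(.496,-.2275),.008)
robot.goto([.5565,-.3985,.2],[np.pi,0,.35])
import vis,cv2
out=[]
for n,p in(("top",(353,183)),("scene",(377,225))):
    f=robot.grab_frame(n); np.savez(f"{n}1.npz",**f); out.append(cv2.resize(f["image"][p[1]-75:p[1]+75,p[0]-100:p[0]+100,::-1],None,fx=2,fy=2))
    W=vis.world(f); P=W[(abs(W[...,0]-.496)<.05)&(abs(W[...,1]+.2275)<.05)]; r=P[(P[:,2]>.045)&(P[:,2]<.065)]
    print(n,"rim c",np.round(vis.circle(r[:,:2],.03375),4),len(r),"ext",np.round(np.percentile(r,[2,98],axis=0),3).tolist())
    A=np.c_[r[:,:2]-r[:,:2].mean(0),np.ones(len(r))]; print("  tilt",np.round(np.linalg.lstsq(A,r[:,2],rcond=None)[0],3))
cv2.imwrite("pics/p1.png",np.hstack(out))
```

```text
down hit=True want z 0.0401 16.73 [ 0.496  -0.2274  0.0409] op 68.2 gf 45.8 F [-1.6  1.2  6. ]
clear 17.96 [ 0.4955 -0.227   0.1394] op 85.2 gf 0.0 F [-0.2 -0.4  0.2]
top rim c [ 0.496  -0.2259] 122 ext [[0.462, -0.259, 0.046], [0.531, -0.193, 0.055]]
  tilt [-0.003  0.019  0.052]
scene rim c [ 0.4963 -0.2273] 306 ext [[0.462, -0.261, 0.045], [0.53, -0.194, 0.055]]
  tilt [-0.002  0.004  0.051]
```

View pics/p1.png

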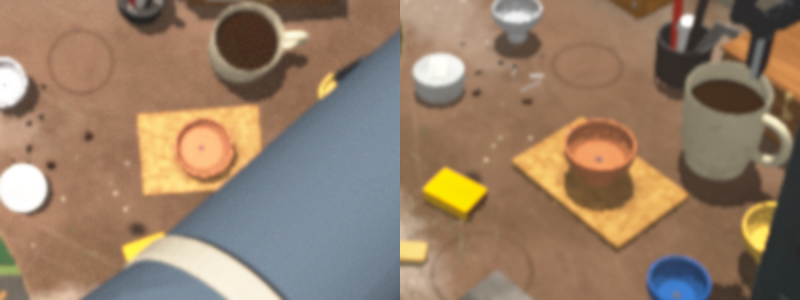

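The copper lid stands upright and centred on the board, at crop pixels about (205,150) in the top view and (600,160) in the scene view. Next is brass.

Run:
```python
from act import *
q=pick("brass",(.556,-.398),.35)
if q["gripper_force"]>20: place("brass",(.496,-.2275),.031)
robot.goto([.5757,.0123,.2],[np.pi,0,0])
import vis,cv2
out=[]
for n,p in(("top",(353,183)),("scene",(377,225))):
    f=robot.grab_frame(n); np.savez(f"{n}2.npz",**f); out.append(cv2.resize(f["image"][p[1]-75:p[1]+75,p[0]-100:p[0]+100,::-1],None,fx=2,fy=2))
    W=vis.world(f); P=W[(abs(W[...,0]-.496)<.05)&(abs(W[...,1]+.2275)<.05)]; r=P[(P[:,2]>.069)&(P[:,2]<.085)]
    print(n,"rim c",np.round(vis.circle(r[:,:2],.03075),4),len(r),"ext",np.round(np.percentile(r,[2,98],axis=0),3).tolist())
    A=np.c_[r[:,:2]-r[:,:2].mean(0),np.ones(len(r))]; print("  tilt",np.round(np.linalg.lstsq(A,r[:,2],rcond=None)[0],3))
cv2.imwrite("pics/p2.png",np.hstack(out))
```

```text
at 20.52 [ 0.5559 -0.398   0.0334] op 85.0 gf 0.0 F [-0.   0.1 -0.6]
gripped 20.87 [ 0.5563 -0.3984  0.0347] op 62.8 gf 43.6 F [-0.8  0.7  5.1]
lifted 22.12 [ 0.5556 -0.3974  0.1987] op 62.6 gf 43.9 F [ 0.1 -0.1 -1.8]
down hit=True want z 0.0647 24.63 [ 0.496  -0.2274  0.0656] op 63.0 gf 44.5 F [-0.9  0.3  5.3]
clear 25.91 [ 0.4955 -0.227   0.164 ] op 84.9 gf 0.0 F [-0.4  0.7  0.5]
top rim c [ 0.4954 -0.2264] 119 ext [[0.465, -0.258, 0.071], [0.525, -0.196, 0.078]]
  tilt [-0.015  0.011  0.074]
scene rim c [ 0.4957 -0.2276] 270 ext [[0.465, -0.259, 0.069], [0.527, -0.197, 0.078]]
  tilt [ 0.004 -0.004  0.074]
```

View pics/p2.png

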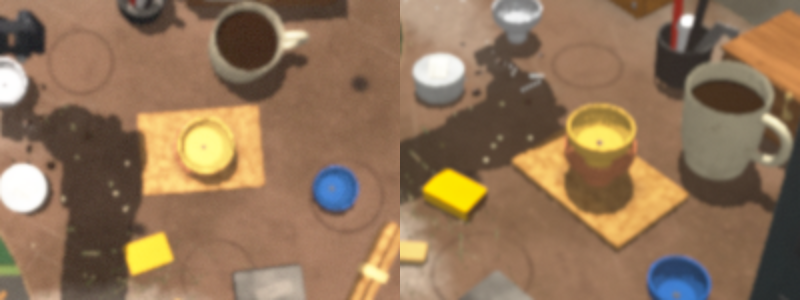

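Brass sits level and concentric in the copper lid, at crop pixels (207,147) and (600,140). Steel and blue follow, with a check between them.

Run:
```python
from act import *
import vis,cv2
def look(i,z,R,png=False):
    out=[]
    for n,p in(("top",(353,183)),("scene",(377,225))):
        f=robot.grab_frame(n); np.savez(f"{n}{i}.npz",**f); out.append(cv2.resize(f["image"][p[1]-75:p[1]+75,p[0]-100:p[0]+100,::-1],None,fx=2,fy=2))
        W=vis.world(f); P=W[(abs(W[...,0]-.496)<.05)&(abs(W[...,1]+.2275)<.05)]; r=P[(P[:,2]>z-.006)&(P[:,2]<z+.008)]
        c=vis.circle(r[:,:2],R-.00125); A=np.c_[r[:,:2]-r[:,:2].mean(0),np.ones(len(r))]
        print(n,"rim c",np.round(c,4),len(r),"tilt",np.round(np.linalg.lstsq(A,r[:,2],rcond=None)[0],3))
    cv2.imwrite(f"pics/p{i}.png",np.hstack(out)); return c
q=pick("steel",(.5757,.0123))
if q["gripper_force"]<20: raise SystemExit("steel lost")
place("steel",(.496,-.2275),.054)
robot.goto([.4467,-.3848,.2],[np.pi,0,0])
c=look(3,.098,.029)
if np.hypot(*(c-[.496,-.2275]))>.004: raise SystemExit("check steel")
q=pick("blue",(.4467,-.3848))
if q["gripper_force"]<20: raise SystemExit("blue lost")
place("blue",(.496,-.2275),.077)
robot.goto([.47,.15,.3],[np.pi,0,0.]); look(4,.121,.026); s("end")
```

```text
at 28.68 [0.5756 0.0122 0.0346] op 85.1 gf 0.0 F [-0.7  0.2  0.3]
gripped 29.07 [0.5761 0.0121 0.0355] op 56.5 gf 42.2 F [-1.3  0.2  5.2]
lifted 30.32 [0.575  0.0124 0.1991] op 56.5 gf 42.6 F [ 0.5  1.  -1.2]
down hit=True want z 0.0888 32.91 [ 0.4961 -0.2275  0.0895] op 56.7 gf 43.1 F [ 0.3 -1.   5.1]
clear 34.23 [ 0.4955 -0.227   0.188 ] op 84.8 gf 0.0 F [-0.7 -0.6  0. ]
top rim c [ 0.4959 -0.2262] 111 tilt [-0.029  0.001  0.098]
scene rim c [ 0.4962 -0.2273] 251 tilt [-0.007 -0.002  0.097]
at 36.7 [ 0.4466 -0.3848  0.0356] op 84.9 gf 0.0 F [ 0.2 -0.5 -0.2]
gripped 37.12 [ 0.4469 -0.385   0.0363] op 49.3 gf 41.5 F [-0.2  1.   4.2]
lifted 38.37 [ 0.4463 -0.3842  0.199 ] op 49.4 gf 41.5 F [-0.6 -0.7 -1.1]
down hit=True want z 0.1128 40.52 [ 0.4962 -0.2274  0.1132] op 49.2 gf 42.2 F [-2.   1.   6.3]
clear 41.88 [ 0.4955 -0.227   0.2121] op 85.2 gf 0.0 F [-0.6 -0.2 -0.6]
top rim c [ 0.4958 -0.2266] 107 tilt [-0.01  0.01  0.12]
scene rim c [ 0.4959 -0.2277] 227 tilt [0.006 0.001 0.12 ]
end 43.42 [0.4703 0.1486 0.2998] op 85.1 gf 0.0 F [ 0.5 -0.1  0.6]
```

View pics/p4.png

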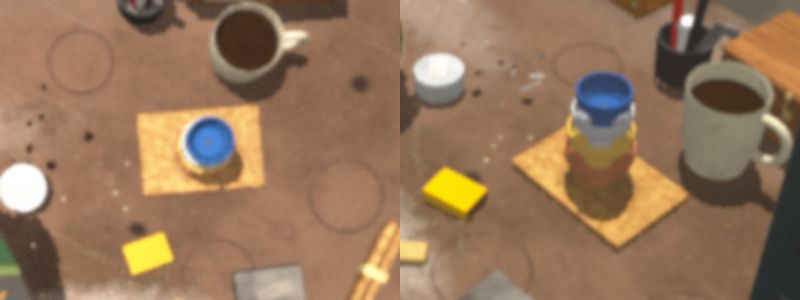

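The stack is complete, with the blue lid on top at crop pixels (210,142) and (605,95). All four rims are level and concentric to within about 1 mm at the expected heights, and the other objects look undisturbed. I'm handing it in.

```bash
python3 -c "
from plant import robot
print(robot.close_job())"
```

```text
the job is handed in; nothing more can be done
None
```

The four lids are nested copper, brass, steel, blue in the middle of the board, level and centred to about 1 mm; the flux tin, mug, matchbox and charcoal were not touched, and the job was handed in at about 43 s.

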